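# Bung the sample cans

### The arm

A 6-joint arm with a two-finger parallel gripper is mounted at the origin on a cart in front of the work surface, level with it; the furniture and walls round the work are solid. World frame = base frame: x ahead of the robot, y to its left, z up, the work surface at z = 0. Lengths are in m, angles in rad, forces in N, time in s.
With the tool pointing down it reaches from about 0.3 to 0.875 m from the base axis. Payload 4.2 kg.
Tool frame: the origin (TCP) lies on the front face of the gripper's body, between the roots of the fingers; the fingertips stand 73 mm ahead of it and the grasp point (between the pads) lies 54 mm ahead of it; z points along the fingers, y is the line along which they close (so a half turn about z gives the same grasp; the last joint's range is limited). The gripper opens to 85 mm and grips with 20 to 120 N. Pads are 22 mm wide; open, the fingers measure 114 mm over their backs; the gripper's body (76 mm by 85 mm) begins 54 mm behind the grasp point. The pads swing forward as they close: fully open they stand 13 mm farther back than shut.
Start: joints at [1.146, 0.32, 1.565, -0, 1.257, -0.02], TCP at [0.226, 0.529, 0.304] pointing down, gripper open.
Joint ranges: [-3.11, 3.11], [-0.84, 2.01], [0.21, 2.61], [-1.34, 4.49], [0.05, 2.63], [-2.56, 2.56]. Speed limits (rad/s): [2.57, 2.57, 3.14, 3.14, 3.14, 3.14].

### API

Orientations are given as a unit quaternion [w, x, y, z].
In Python, from workcell import env gives the robot as it stands.
- The arm moves only by the tool tcp_steps, called as a command line: name --argument value ..., lists and objects as JSON in quotes. Schema: {"type":"object","properties":{"steps":{"type":"array","items":{"type":"array","items":{"type":"array","items":{"type":"number"},"minItems":5,"maxItems":5},"minItems":1,"maxItems":10},"minItems":1,"maxItems":1},"grip_force":{"type":"number"},"only":{"type":"string"},"quiet":{"type":"boolean"},"lines":{"type":"string"}},"required":["steps"],"additionalProperties":false}. steps is a list that holds a single list of rows (three levels of brackets), with 1 to 10 rows, each of 5 numbers: dx, dy, dz in normalised numbers (1 is 1 m), then a turn about the tool's z in normalised numbers (1 is pi rad), then the finger opening in m; each row is the pose to reach, as a shift and turn from the pose commanded when the call began, along the tool's axes at that moment; what a row does not reach only later rows make up. A row lasts 1/8 s, in which the tool goes at most 0.0625 m and 0.188 rad, less where a joint would pass 70% of its speed; a pose out of reach is approached as far as the arm can. The fingers move at their own pace and stop on an object; grip_force is the grip in N (left out, the last holds). Time passes only in rows, so rows that do not move let the fingers close. The tool returns the time, the measured TCP pose, the force, the opening and the grip force at its end. only (a regular expression) keeps the lines of the reply that match it, lines (a string "A,B") keeps lines A to B, and quiet returns only ok. Input that does not fit is refused with a message, and nothing moves.
- env.sense(): the state, without advancing time (a new reading comes with each control period).
- env.snapshot(name): name is "scene" or "top" or "wrist"; returns a dict with "frame" (384x512x3 uint8, blue, green, red), "K" (3x3 intrinsics, pixels), "D" ([k1, k2, p1, p2, k3] as OpenCV has them; the pictures are not rectified), "origin" and "rotation" of the camera in the world. Camera axes: x right, y down, z forward; pixel columns grow to the right and rows downward; lengths in m; the calibration is good to about 2 mm. A picture is of the moment at which its call begins. There is no depth.
- env.close_job(): hands the job in; it is judged then, once.
The state is a dict: "t": time; "qpos": joint angles; "joint_velocities": joint speeds; "joint_torque": joint torques, N m; "position": TCP position; "orientation": TCP orientation; "contact_force": force on the tool from outside, world axes, zero at the start; "torque": the same for the moment, N m; "grip_width": finger opening in m; "finger_force": force on a finger pad.
Only numpy, scipy, OpenCV 4.12 (cv2) and the standard library are available. Lean on these libraries where they do the work, as an engineer would, in place of code of your own. Each camera call takes 0.05 s, during which the arm holds its last target. There are 200 camera calls.

### The job

The four bungs for the wine sample cans stand piled in one stack. Take the stack apart and close every can with the bung of its size, pushed home so that its flange lies flat on the rim. Leave the tasting cup and the ramekin of crackers where they are.

Things in the scene. Friction and masses are not known exactly. Their poses are not given: they have to be found in the camera images.
- bung_58: the largest of four beige silicone bungs, loose: a round grip flange 66 mm in diameter and 16 mm high on top of a tapered nose 22 mm high (46 mm in diameter at the foot, 55 mm under the flange); 38 mm high. Origin: centre of the foot, z up its axis. At the start it stands on the worktop, under the stack.
- bung_48: the second largest of four beige silicone bungs, loose: a round grip flange 56 mm in diameter and 16 mm high on top of a tapered nose 22 mm high (36 mm in diameter at the foot, 45 mm under the flange); 38 mm high. Origin: centre of the foot, z up its axis. At the start it stands on the largest bung, foot 38 mm above the worktop.
- bung_38: the second smallest of four beige silicone bungs, loose: a round grip flange 46 mm in diameter and 16 mm high on top of a tapered nose 22 mm high (26 mm in diameter at the foot, 35 mm under the flange); 38 mm high. Origin: centre of the foot, z up its axis. At the start it stands on the second largest bung, foot 76 mm above the worktop.
- bung_28: the smallest of four beige silicone bungs, loose: a round grip flange 36 mm in diameter and 16 mm high on top of a tapered nose 22 mm high (16 mm in diameter at the foot, 25 mm under the flange); 38 mm high. Origin: centre of the foot, z up its axis. At the start it stands on the second smallest bung, foot 114 mm above the worktop. Top of the stack.
- mouth_58 (a point): centre of the open mouth, at rim height, 60 mm above the worktop, of the stainless can with the largest mouth: inside diameter 58 mm, neck 66 mm outside and 18 mm high (wall 4 mm), round body 94 mm in diameter below it. The can is fixed. bung_58 (flange 66 mm) belongs in it: seated, its flange lies on the rim and its foot is 22 mm below the rim.
- mouth_48 (a point): centre of the open mouth, at rim height, 60 mm above the worktop, of the stainless can with the second largest mouth: inside diameter 48 mm, neck 56 mm outside and 18 mm high (wall 4 mm), round body 84 mm in diameter below it. The can is fixed. bung_48 (flange 56 mm) belongs in it: seated, its flange lies on the rim and its foot is 22 mm below the rim.
- mouth_38 (a point): centre of the open mouth, at rim height, 60 mm above the worktop, of the stainless can with the second smallest mouth: inside diameter 38 mm, neck 46 mm outside and 18 mm high (wall 4 mm), round body 74 mm in diameter below it. The can is fixed. bung_38 (flange 46 mm) belongs in it: seated, its flange lies on the rim and its foot is 22 mm below the rim.
- mouth_28 (a point): centre of the open mouth, at rim height, 60 mm above the worktop, of the stainless can with the smallest mouth: inside diameter 28 mm, neck 36 mm outside and 18 mm high (wall 4 mm), round body 64 mm in diameter below it. The can is fixed. bung_28 (flange 36 mm) belongs in it: seated, its flange lies on the rim and its foot is 22 mm below the rim.
- tastevin: a silvered tasting cup, bystander, loose: 79 x 93 mm, 26 mm high. Origin: centre of its underside.
- cracker_ramekin: a white ramekin of crackers, bystander, loose: 69 mm in diameter, 39 mm high. Origin: centre of its underside.

How it is judged:
By the outcome, as a careful person would: the job done as asked, in the order asked, and still so for the second after the job is handed in, with the robot touching nothing.
It also fails if it takes over 118 s, if anything falls off the work surface, if the arm or the gripper's body presses on something with over 40 N, if the wrist force passes 120 N, or if a joint passes its speed limit or range.

## Working session

There is one attempt and no reset: what is moved stays moved. The work goes in short steps, Python scripts to look and compute and a tool call to move; the robot and the scene stay as the last step left them, time stands still between calls to the robot, and variables do not carry over. Pictures are saved under pics/ and viewed, at most 14 in all, crops included, and the job is handed in when it is done.

```bash
ls; mkdir -p pics
```

Run:
```python
from workcell import env
import cv2,json
s=env.sense();print({k:s[k] for k in('t','position','orientation','grip_width')})
for n in('scene','top'):
    d=env.snapshot(n);cv2.imwrite(f'pics/{n}0.png',d['frame']);print(n,d['K'],d['D'],d['origin'],d['rotation'])
```

```text
pics
workcell.py
{'t': 0.0, 'position': array([0.22629416, 0.52821695, 0.30308598]), 'orientation': array([-1.88353031e-04,  2.00992143e-01,  9.79592457e-01, -8.61426363e-04]), 'grip_width': 0.08546630095923402}
scene [[368.27114465   0.         251.79022223]
 [  0.         368.27114465 188.64643178]
 [  0.           0.           1.        ]] [-0.06402263  0.          0.          0.          0.        ] [0.23248231 0.55795759 0.72415746] [ 0.09532198 -0.25348773  0.89374705 -0.3575946 ]
top [[368.03982364   0.         255.88489889]
 [  0.         368.03982364 202.30777083]
 [  0.           0.           1.        ]] [-0.1104548  0.         0.         0.         0.       ] [0.38426478 0.04813086 0.91979097] [-0.04648665  0.70518621 -0.70385777  0.07166333]
```

View pics/scene0.png

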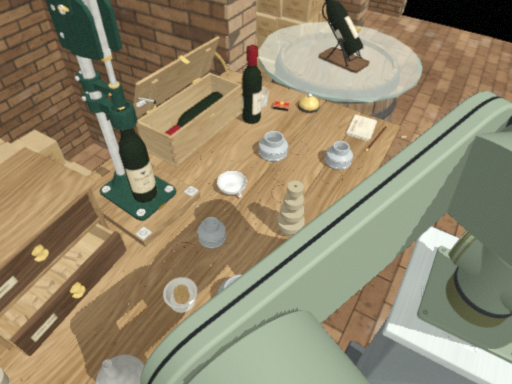

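View pics/top0.png

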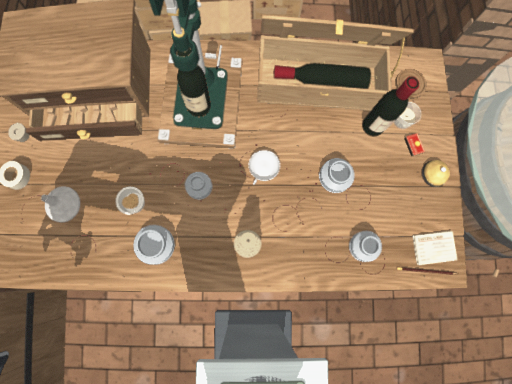

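The top view shows the cans at about (153,244), (198,185), (336,175) and (366,246). The stack is at (247,244), the cup at (264,165) and the ramekin at (130,200). The scene view agrees, with the arm in the foreground.

Create h.py:
```python
import numpy as np,cv2
from scipy.spatial.transform import Rotation as R
from workcell import env
def rot(d):
    q=np.asarray(d['rotation'],float)
    return q if q.shape==(3,3) else R.from_quat(q[[1,2,3,0]]).as_matrix()
def cast(d,px,z):
    u=cv2.undistortPoints(np.array(px,float).reshape(-1,1,2),d['K'],np.array(d['D'])).reshape(-1,2)
    v=np.c_[u,np.ones(len(u))]@rot(d).T
    o=np.array(d['origin']);return (o+v*((z-o[2])/v[:,2])[:,None])[:,:2]
def proj(d,p):
    M=rot(d).T
    return cv2.projectPoints(np.array(p,float).reshape(-1,1,3),cv2.Rodrigues(M)[0],-M@np.array(d['origin']),d['K'],np.array(d['D']))[0].reshape(-1,2)
def tool(dw):  # world shift -> tool axes
    q=env.sense()['orientation'];return R.from_quat(np.array(q)[[1,2,3,0]]).as_matrix().T@np.array(dw,float)
```

Run:
```python
from h import *
d=env.snapshot('top');f=d['frame']
print(rot(d)[:,2])
t=[]
for (u,v),z in zip([(153,244),(336,175),(198,185),(366,246),(247,244),(264,165)],[.06]*4+[.152,.02]):
    print((u,v),cast(d,[(u,v)],z).round(3))
    t.append(cv2.resize(f[v-25:v+25,u-25:u+25],(260,260),interpolation=cv2.INTER_CUBIC))
cv2.imwrite('pics/crop1.png',np.vstack([np.hstack(t[:3]),np.hstack(t[3:])]))
```

```text
[ 0.16651197 -0.0353181  -0.98540672]
(153, 244) [[0.43  0.257]]
(336, 175) [[ 0.598 -0.178]]
(198, 185) [[0.571 0.155]]
(366, 246) [[ 0.426 -0.244]]
(247, 244) [[0.426 0.039]]
(264, 165) [[ 0.632 -0.005]]
```

View pics/crop1.png

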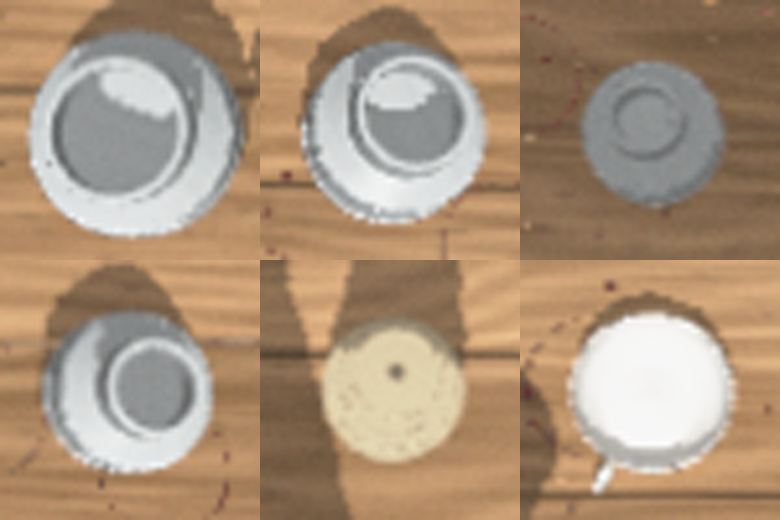

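The crop shows clean round rims. By eye the rim centres are at top pixels 58: (150.4,242.5), 48: (340,171.3), 28: (197.3,183) and 38: (370.3,245). The dot on top of the stack is at (247.7,240).

Run:
```python
from h import *
d=env.snapshot('top')
P=[('58',(150.4,242.5),.06),('48',(340,171.3),.06),('38',(370.3,245),.06),('28',(197.3,183),.06),('st',(247.7,240),.152)]
s=env.sense()['position'];print(s)
for n,p,z in P:
    w=cast(d,[p],z)[0];print(n,w.round(4),tool([*(w-s[:2]),0]).round(3))
w=cast(d,[P[-1][1]],.152)[0]
print(tool([1,0,0]),tool([0,1,0]),tool([w[0]-s[0],w[1]-s[1],.27-s[2]]))
```

```text
[0.22635453 0.5283342  0.30342737]
58 [0.4334 0.2632] [-0.295 -0.162  0.   ]
48 [ 0.6074 -0.1883] [-0.632 -0.509  0.001]
38 [ 0.4278 -0.2551] [-0.494 -0.641  0.001]
28 [0.5756 0.1571] [-0.467 -0.204  0.   ]
st [0.4343 0.0378] [-0.384 -0.369  0.   ]
[-9.19191401e-01  3.93810869e-01 -4.10448193e-04] [ 0.39381108  0.91919088 -0.00097719] [-0.38437309 -0.36899791  0.03382138]
```

tcp_steps --steps '[[[-0.2, -0.192, 0, 0, 0.085], [-0.2, -0.192, 0, 0, 0.085], [-0.2, -0.192, 0, 0, 0.085], [-0.2, -0.192, 0, 0, 0.085], [-0.384, -0.369, 0.02, 0, 0.085], [-0.384, -0.369, 0.02, 0, 0.085], [-0.384, -0.369, 0.02, 0, 0.085], [-0.384, -0.369, 0.02, 0, 0.085], [-0.384, -0.369, 0.02, 0, 0.085], [-0.384, -0.369, 0.02, 0, 0.085]]]'

```text
t: 1.45
position: [0.4346, 0.0364, 0.2836]
orientation: [-0.0, 0.203, 0.979, -0.0]
contact_force: [0.2, 0.3, 0.2]
grip_width: 0.0849
finger_force: 0.0
```

Run:
```python
from h import *
d=env.snapshot('wrist');cv2.imwrite('pics/w1.png',d['frame']);print(d['K'],d['D'],d['origin'],rot(d).round(3),env.sense()['position'])
print(proj(d,[[.4343,.0378,.152],[.4343,.0378,.0]]))
```

```text
[[278.89599996   0.         254.26908546]
 [  0.         278.89599996 191.11104654]
 [  0.           0.           1.        ]] [-0.03860192  0.          0.          0.          0.        ] [0.36773745 0.06662271 0.35378277] [[ 0.399  0.877  0.266]
 [ 0.917 -0.382 -0.115]
 [ 0.001  0.29  -0.957]] [0.4340801  0.03752753 0.28366406]
[[254.29632203 205.31711637]
 [254.20591409 165.39849754]]
```

View pics/w1.png

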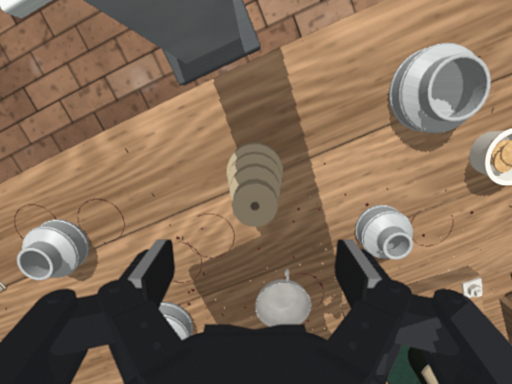

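The wrist view shows the top bung centred at about (255,206), against a prediction of (254,205). The rims are at roughly 28: (398,246), 38: (38,263) and 58: (459,86). Next I'll measure them across the two views.

Run:
```python
from h import *
d=env.snapshot('wrist');f=d['frame']
P={'58':[.4334,.2632,.06],'38':[.4278,-.2551,.06],'28':[.5756,.1571,.06],'st':[.4343,.0378,.152]}
t=[]
for n,p in P.items():
    c=proj(d,[p])[0];print(n,c.round(1))
    u,v=c.round().astype(int);u=min(max(u,40),471);k=cv2.resize(f[v-40:v+40,u-40:u+40],(290,290),interpolation=cv2.INTER_CUBIC)
    for r in ({'58':(.033,.029),'38':(.023,.019),'28':(.018,.014),'st':(.018,)}[n]):
        a=np.linspace(0,6.283,60);q=proj(d,np.c_[p[0]+r*np.cos(a),p[1]+r*np.sin(a),a*0+p[2]])
        cv2.polylines(k,[(((q-[u-40,v-40])+.5)*290/80).round().astype(np.int32)],1,(0,0,255),1)
    t.append(k)
cv2.imwrite('pics/crop2.png',np.vstack([np.hstack(t[:2]),np.hstack(t[2:])]))
print(cast(d,[(255.3,205.6)],.152),env.sense()['position'])
```

```text
58 [456.   91.5]
38 [ 33.6 264.9]
28 [393.3 245. ]
st [253.1 206.5]
[[0.4343211  0.03961312]] [0.43384218 0.03826554 0.28375004]
```

View pics/crop2.png

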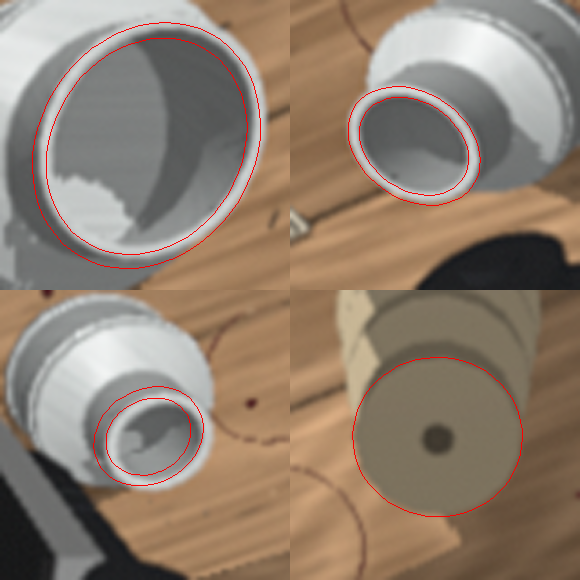

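tcp_steps --steps '[[[0, 0, 0.05, 0, 0.085], [0, 0, 0.071, 0, 0.085], [0, 0, 0.071, 0, 0.06], [0, 0, 0.071, 0, 0.03], [0, 0, 0.071, 0, 0.03], [0, 0, 0.071, 0, 0.03], [0, 0, 0.071, 0, 0.03]]]' --grip_force 30

```text
t: 2.42
position: [0.4348, 0.0382, 0.2142]
orientation: [0.001, 0.201, 0.98, 0.0]
contact_force: [-1.0, -0.1, 6.9]
grip_width: 0.0336
finger_force: 29.8
```

Run:
```python
from h import *
d=env.snapshot('wrist');cv2.imwrite('pics/w2.png',d['frame'])
```

```text
(no output)
```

View pics/w2.png

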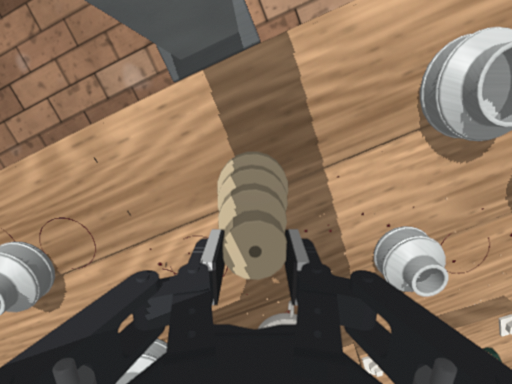

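The bung is gripped in the fingers, and the stack is still upright. Mouth 28 shows at about (429,281). I'll lift and look from nearer.

tcp_steps --steps '[[[0, 0, -0.02, 0, 0.03], [0, 0, -0.06, 0, 0.03], [-0.03, 0.05, -0.06, 0, 0.03], [-0.058, 0.1, -0.06, 0, 0.03], [-0.058, 0.1, -0.06, 0, 0.03], [-0.058, 0.1, -0.06, 0, 0.03]]]'

```text
t: 3.22
position: [0.526, 0.1069, 0.2723]
orientation: [-0.001, 0.201, 0.98, -0.0]
contact_force: [-0.8, -0.0, -0.2]
grip_width: 0.0335
finger_force: 30.0
```

Create look.py:
```python
import sys;from h import *
# look.py out  name x y z r1 r2 ...: overlay circles, crops
a=sys.argv[2:];d=env.snapshot('wrist');f=d['frame'].copy();p=[float(v) for v in a[:3]]
c=proj(d,[p])[0];h=45;u=int(np.clip(round(c[0]),h,511-h));v=int(np.clip(round(c[1]),h,383-h))
k=cv2.resize(f[v-h:v+h,u-h:u+h],(540,540),interpolation=cv2.INTER_CUBIC)
for r in map(float,a[3:]):
    t=np.linspace(0,6.283,60);q=proj(d,np.c_[p[0]+r*np.cos(t),p[1]+r*np.sin(t),t*0+p[2]])
    cv2.polylines(k,[((q-[u-h,v-h]+.5)*6).round().astype(np.int32)],1,(0,0,255),1)
cv2.imwrite(sys.argv[1],k);np.savez('last.npz',u=u-h,v=v-h,K=d['K'],D=d['D'],origin=d['origin'],rotation=rot(d))
s=env.sense();print(c,(c-[u-h,v-h]+.5)*6,s['position'],s['contact_force'],s['t'])
```

```bash
python3 look.py pics/c28.png .577 .1587 .06 .018 .014
```

```text
[316.2684263  203.90445847] [274.61055781 272.42675083] [0.52576518 0.10664267 0.2725511 ] [-0.51136331 -0.12203692 -0.23200175] 3.275
```

View pics/c28.png

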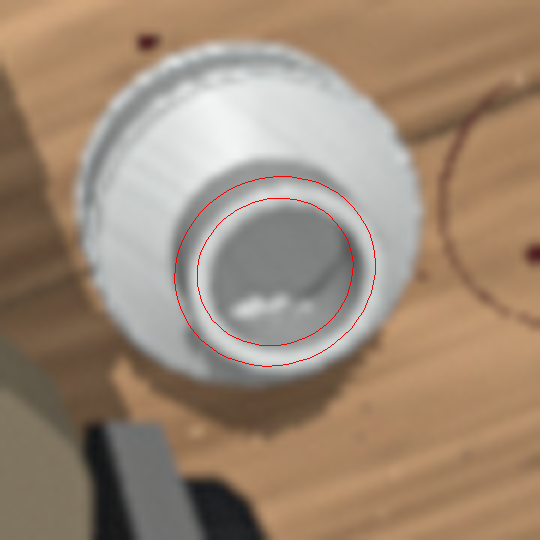

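tcp_steps --steps '[[[-0.027, 0.0686, 0, 0, 0.03], [-0.027, 0.0686, 0.05, 0, 0.03], [-0.027, 0.0686, 0.1, 0, 0.03], [-0.027, 0.0686, 0.1, 0, 0.03], [-0.027, 0.0686, 0.115, 0, 0.03], [-0.027, 0.0686, 0.125, 0, 0.03], [-0.027, 0.0686, 0.13, 0, 0.03], [-0.027, 0.0686, 0.13, 0, 0.03]]]'

```text
t: 4.28
position: [0.5787, 0.1596, 0.1431]
orientation: [0.0, 0.201, 0.98, 0.0]
contact_force: [-0.2, -0.5, -0.0]
grip_width: 0.0331
finger_force: 30.1
```

tcp_steps --steps '[[[0, 0, 0.004, 0, 0.03], [0, 0, 0.006, 0, 0.03], [0, 0, 0.006, 0, 0.03]]]'

```text
t: 4.65
position: [0.5791, 0.1597, 0.1387]
orientation: [0.001, 0.201, 0.98, 0.0]
contact_force: [-2.3, -1.3, 7.5]
grip_width: 0.0335
finger_force: 30.8
```

tcp_steps --steps '[[[0, 0, 0.002, 0, 0.03], [0, 0, 0.002, 0, 0.03]]]'

```text
t: 4.9
position: [0.5791, 0.1597, 0.1384]
orientation: [0.001, 0.201, 0.98, 0.001]
contact_force: [-5.4, -2.3, 18.0]
grip_width: 0.0333
finger_force: 31.7
```

```bash
python3 look.py pics/s28.png .5777 .1595 .076 .018
```

```text
[250.58413402 248.44384098] [270.5048041  275.66304589] [0.57904163 0.15970114 0.13845376] [-6.23646605 -1.57086619 16.8662848 ] 4.95
```

View pics/s28.png

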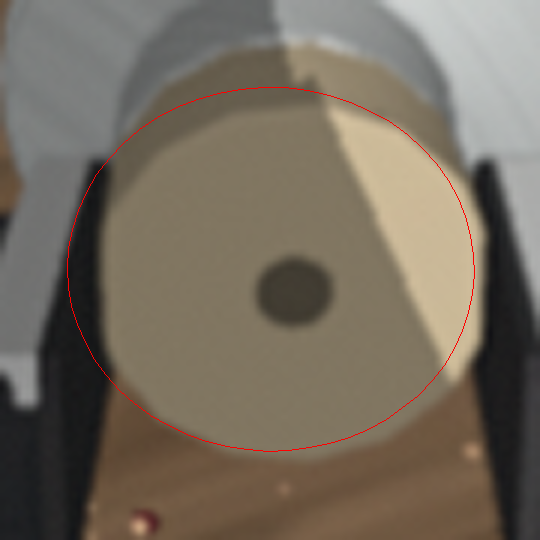

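The bung is about 2 mm off toward +x, with a sliver of rim visible at the top of the crop. I'll shift it back, let go, and look again from above.

tcp_steps --steps '[[[0.0012, -0.001, -0.002, 0, 0.03], [0.0015, -0.001, -0.002, 0, 0.03], [0.0015, -0.001, -0.002, 0, 0.085], [0.0015, -0.001, -0.002, 0, 0.085], [0.0015, -0.001, -0.002, 0, 0.085], [0.0015, -0.001, -0.03, 0, 0.085], [0.0015, -0.001, -0.08, 0, 0.085], [0.0015, -0.001, -0.08, 0, 0.085], [0.0015, -0.001, -0.08, 0, 0.085]]]'

```text
t: 6.08
position: [0.5764, 0.1592, 0.2144]
orientation: [-0.0, 0.201, 0.98, -0.0]
contact_force: [-1.5, 0.0, 0.1]
grip_width: 0.085
finger_force: 0.0
```

```bash
python3 look.py pics/s28b.png .5777 .1595 .076 .018
```

```text
[253.81314063 204.66159807] [271.87884376 270.96958843] [0.57616854 0.15911745 0.21372121] [ 0.3548091  -0.7297935  -0.65003747] 6.125
```

View pics/s28b.png

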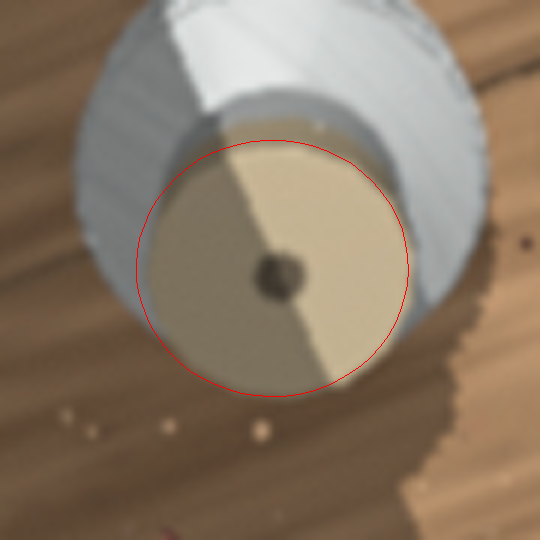

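Bung 28 is centred within about 1 mm and looks flat. I'll give it a light confirming push with closed fingers.

tcp_steps --steps '[[[0, 0, 0.03, 0, 0], [0, 0, 0.05, 0, 0], [0, 0, 0.058, 0, 0], [0, 0, 0.061, 0, 0], [0, 0, 0.064, 0, 0], [0, 0, 0.066, 0, 0], [0, 0, 0.066, 0, 0]]]'

```text
t: 7.0
position: [0.5769, 0.1593, 0.1492]
orientation: [0.0, 0.201, 0.98, 0.0]
contact_force: [0.8, 0.3, 0.2]
grip_width: 0.0003
finger_force: 0.0
```

tcp_steps --steps '[[[0, 0, 0.002, 0, 0], [0, 0, 0.002, 0, 0], [0, 0, 0.004, 0, 0], [0, 0, 0.004, 0, 0]]]'

```text
t: 7.5
position: [0.577, 0.1594, 0.1486]
orientation: [0.001, 0.201, 0.98, 0.001]
contact_force: [-4.7, -1.7, 18.9]
grip_width: 0.0002
finger_force: 9.3
```

Contact came at TCP z = 0.149, which puts the flange top at 0.076, so it is seated. On to the stack.

tcp_steps --steps '[[[0, 0, -0.05, 0, 0.02], [0.02, -0.04, -0.1, 0, 0.085], [0.05, -0.1, -0.1, 0, 0.085], [0.0836, -0.1673, -0.1, 0, 0.085], [0.0836, -0.1673, -0.1, 0, 0.085], [0.0836, -0.1673, -0.1, 0, 0.085], [0.0836, -0.1673, -0.1, 0, 0.085]]]'

```text
t: 8.38
position: [0.4356, 0.039, 0.2452]
orientation: [0.001, 0.201, 0.98, 0.0]
contact_force: [0.5, -0.8, -0.2]
grip_width: 0.0852
finger_force: 0.0
```

```bash
python3 look.py pics/st38.png .4343 .0385 .114 .023
```

```text
[251.19996955 204.85409229] [274.19981731 272.12455375] [0.43562647 0.03910389 0.2450298 ] [-0.54769715 -0.12705504  0.01566093] 8.425
```

View pics/st38.png

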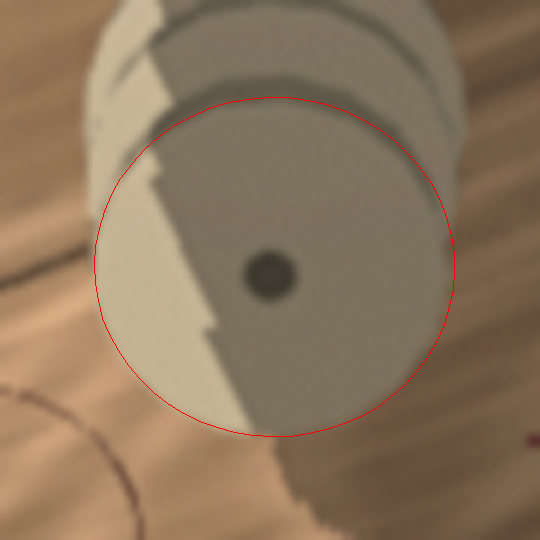

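tcp_steps --steps '[[[0.001, -0.0005, 0.04, 0, 0.085], [0.001, -0.0005, 0.073, 0, 0.085], [0.001, -0.0005, 0.073, 0, 0.06], [0.001, -0.0005, 0.073, 0, 0.04], [0.001, -0.0005, 0.073, 0, 0.04], [0.001, -0.0005, 0.073, 0, 0.04], [0.001, -0.0005, 0.073, 0, 0.04]]]'

```text
t: 9.3
position: [0.434, 0.0385, 0.173]
orientation: [0.002, 0.201, 0.98, 0.001]
contact_force: [-0.0, 1.5, 6.5]
grip_width: 0.0437
finger_force: 31.0
```

tcp_steps --steps '[[[0, 0, -0.02, 0, 0.04], [0, 0, -0.07, 0, 0.04], [0, 0, -0.07, 0, 0.04]]]'

```text
t: 9.68
position: [0.4346, 0.0384, 0.245]
orientation: [0.004, 0.201, 0.98, 0.001]
contact_force: [-0.1, -0.6, -1.2]
grip_width: 0.0439
finger_force: 30.8
```

tcp_steps --steps '[[[-0.02, -0.05, 0, 0, 0.04], [-0.04, -0.1, 0, 0, 0.04], [-0.06, -0.15, 0, 0, 0.04], [-0.08, -0.2, 0, 0, 0.04], [-0.08, -0.2, 0, 0, 0.04], [-0.08, -0.2, 0, 0, 0.04]]]'

```text
t: 10.42
position: [0.4271, -0.1766, 0.241]
orientation: [-0.001, 0.201, 0.98, 0.001]
contact_force: [-0.7, 0.5, -1.4]
grip_width: 0.044
finger_force: 30.9
```

```bash
python3 look.py pics/c38.png .4278 -.2551 .06 .023 .019
```

```text
[179.16270947 220.08231959] [273.97625682 273.49391752] [ 0.42725003 -0.17606312  0.24117069] [-0.53703117 -0.4117661  -0.69997243] 10.475
```

View pics/c38.png

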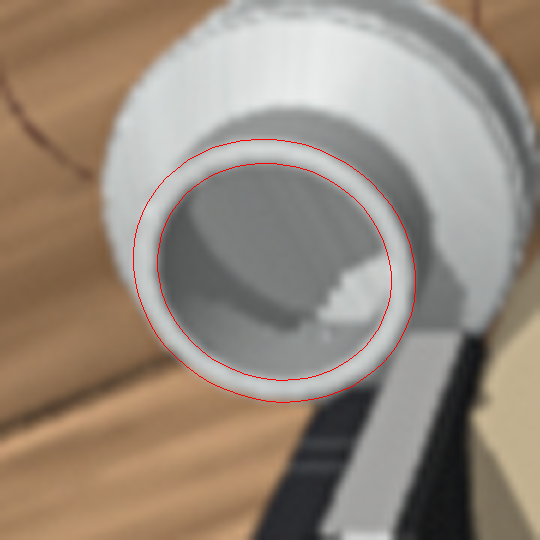

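tcp_steps --steps '[[[-0.0316, -0.0722, 0, 0, 0.04], [-0.0316, -0.0722, 0.03, 0, 0.04], [-0.0316, -0.0722, 0.07, 0, 0.04], [-0.0316, -0.0722, 0.075, 0, 0.04], [-0.0316, -0.0722, 0.09, 0, 0.04], [-0.0316, -0.0722, 0.1, 0, 0.04], [-0.0316, -0.0722, 0.1, 0, 0.04]]]'

```text
t: 11.35
position: [0.4284, -0.2554, 0.1417]
orientation: [-0.0, 0.201, 0.98, 0.0]
contact_force: [0.7, -0.8, -0.7]
grip_width: 0.0439
finger_force: 31.0
```

tcp_steps --steps '[[[0, 0, 0.004, 0, 0.04], [0, 0, 0.006, 0, 0.04], [0, 0, 0.008, 0, 0.04], [0, 0, 0.008, 0, 0.04]]]'

```text
t: 11.85
position: [0.4285, -0.2559, 0.1353]
orientation: [0.001, 0.201, 0.98, -0.0]
contact_force: [-2.6, 1.1, 10.2]
grip_width: 0.0435
finger_force: 31.9
```

tcp_steps --steps '[[[0.0003, 0, -0.001, 0, 0.085], [0.0003, 0, -0.001, 0, 0.085], [0.0003, 0, -0.001, 0, 0.085], [0, 0, -0.04, 0, 0.085], [0, 0, -0.04, 0, 0], [0, 0, -0.04, 0, 0], [0, 0, -0.03, 0, 0], [0, 0, -0.02, 0, 0], [0, 0, -0.016, 0, 0], [0, 0, -0.016, 0, 0]]]'

```text
t: 13.1
position: [0.4283, -0.2557, 0.1492]
orientation: [-0.001, 0.201, 0.98, 0.0]
contact_force: [-0.2, -0.5, 0.8]
grip_width: 0.0004
finger_force: 0.0
```

tcp_steps --steps '[[[0, 0, 0.002, 0, 0], [0, 0, 0.004, 0, 0], [0, 0, 0.006, 0, 0], [0, 0, 0.006, 0, 0]]]'

```text
t: 13.6
position: [0.4285, -0.2557, 0.1484]
orientation: [0.001, 0.201, 0.98, -0.0]
contact_force: [-9.5, 5.7, 36.7]
grip_width: -0.0
finger_force: 18.4
```

Bung 38 is seated, with contact at the same height. Back to the stack.

tcp_steps --steps '[[[0, 0, -0.05, 0, 0.02], [0.02, 0.05, -0.075, 0, 0.085], [0.04, 0.1, -0.075, 0, 0.085], [0.06, 0.15, -0.075, 0, 0.085], [0.09, 0.22, -0.075, 0, 0.085], [0.1107, 0.2729, -0.075, 0, 0.085], [0.1107, 0.2729, -0.075, 0, 0.085], [0.1107, 0.2729, -0.075, 0, 0.085]]]'

```text
t: 14.6
position: [0.4341, 0.0387, 0.2188]
orientation: [0.0, 0.2, 0.98, -0.0]
contact_force: [0.4, 0.1, 0.3]
grip_width: 0.0845
finger_force: 0.0
```

```bash
python3 look.py pics/st48.png .4343 .0387 .076 .028
```

```text
[252.8771445  201.70215692] [272.262867   271.21294153] [0.43413286 0.03799123 0.21876571] [-0.51560992 -1.24139094  0.19692661] 14.65
```

View pics/st48.png

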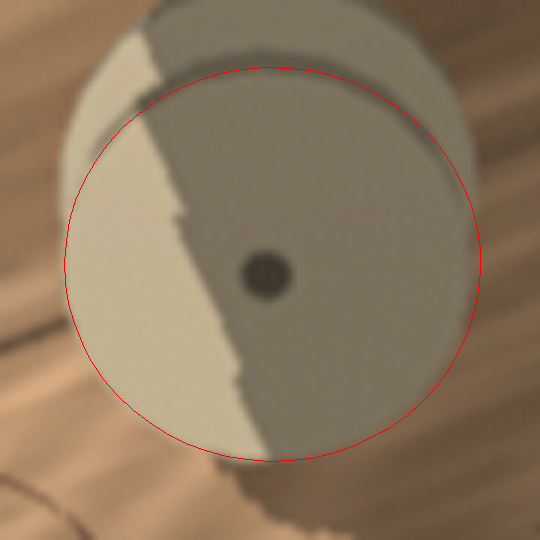

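The bung is centred within 1 mm of the prediction.

tcp_steps --steps '[[[0, 0, 0.05, 0, 0.085], [0, 0, 0.086, 0, 0.085], [0, 0, 0.086, 0, 0.06], [0, 0, 0.086, 0, 0.05], [0, 0, 0.086, 0, 0.05], [0, 0, 0.086, 0, 0.05]]]'

```text
t: 15.4
position: [0.4346, 0.0386, 0.1338]
orientation: [0.001, 0.201, 0.98, 0.0]
contact_force: [-0.6, -0.6, -0.0]
grip_width: 0.0537
finger_force: 31.7
```

tcp_steps --steps '[[[0, 0, -0.03, 0, 0.05], [0, 0, -0.08, 0, 0.05], [0, 0, -0.11, 0, 0.05], [0, 0, -0.11, 0, 0.05]]]'

```text
t: 15.9
position: [0.4352, 0.0388, 0.2455]
orientation: [0.003, 0.201, 0.98, 0.001]
contact_force: [0.5, -0.4, -0.6]
grip_width: 0.0538
finger_force: 32.2
```

tcp_steps --steps '[[[-0.055, -0.018, 0, 0, 0.05], [-0.11, -0.036, 0, 0, 0.05], [-0.165, -0.054, 0, 0, 0.05], [-0.218, -0.071, 0, 0, 0.05], [-0.218, -0.071, 0, 0, 0.05], [-0.218, -0.071, 0, 0, 0.05]]]'

```text
t: 16.65
position: [0.6055, -0.1121, 0.2412]
orientation: [-0.002, 0.201, 0.98, 0.0]
contact_force: [0.1, 0.2, -1.0]
grip_width: 0.0536
finger_force: 32.2
```

```bash
python3 look.py pics/c48.png .6074 -.1883 .06 .028 .024
```

```text
[182.07980621 220.25082366] [273.47883725 274.50494199] [ 0.60539252 -0.11175798  0.24172161] [ 0.33860556  0.89315884 -1.20642722] 16.7
```

View pics/c48.png

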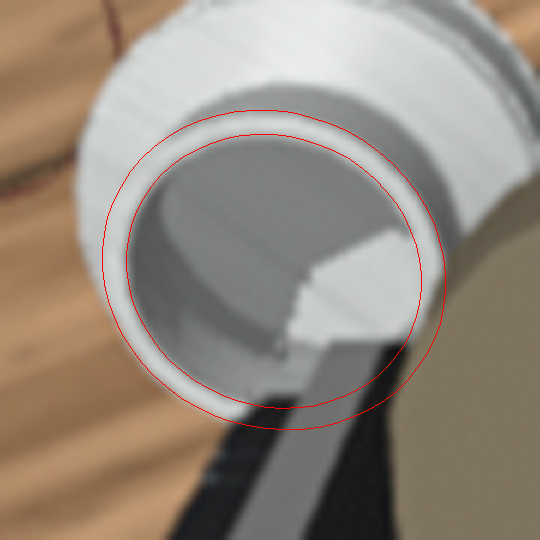

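tcp_steps --steps '[[[-0.0323, -0.0695, 0, 0, 0.05], [-0.0323, -0.0695, 0.03, 0, 0.05], [-0.0323, -0.0695, 0.07, 0, 0.05], [-0.0323, -0.0695, 0.075, 0, 0.05], [-0.0323, -0.0695, 0.09, 0, 0.05], [-0.0323, -0.0695, 0.1, 0, 0.05], [-0.0323, -0.0695, 0.1, 0, 0.05]]]'

```text
t: 17.58
position: [0.6087, -0.1887, 0.1427]
orientation: [-0.0, 0.201, 0.98, 0.0]
contact_force: [-0.3, -0.5, -0.8]
grip_width: 0.0536
finger_force: 32.3
```

tcp_steps --steps '[[[0.0009, -0.0004, 0.004, 0, 0.05], [0.0009, -0.0004, 0.007, 0, 0.05], [0.0009, -0.0004, 0.0095, 0, 0.05], [0.0009, -0.0004, 0.0095, 0, 0.05]]]'

```text
t: 18.08
position: [0.608, -0.1892, 0.1341]
orientation: [0.0, 0.201, 0.98, 0.0]
contact_force: [-1.4, -0.1, 2.6]
grip_width: 0.0535
finger_force: 32.5
```

tcp_steps --steps '[[[0, 0, 0, 0, 0.085], [0, 0, 0, 0, 0.085], [0, 0, 0, 0, 0.085], [0, 0, -0.04, 0, 0.085], [0, 0, -0.04, 0, 0], [0, 0, -0.04, 0, 0], [0, 0, -0.03, 0, 0], [0, 0, -0.02, 0, 0], [0, 0, -0.016, 0, 0], [0, 0, -0.016, 0, 0]]]'

```text
t: 19.32
position: [0.6076, -0.189, 0.1487]
orientation: [-0.001, 0.201, 0.98, 0.0]
contact_force: [-1.3, -0.0, 1.9]
grip_width: 0.0001
finger_force: 0.6
```

tcp_steps --steps '[[[0, 0, 0.001, 0, 0], [0, 0, 0.003, 0, 0], [0, 0, 0.004, 0, 0], [0, 0, 0.004, 0, 0]]]'

```text
t: 19.82
position: [0.6076, -0.1889, 0.1485]
orientation: [0.0, 0.201, 0.98, 0.0]
contact_force: [-6.3, 1.8, 18.9]
grip_width: -0.0003
finger_force: 9.5
```

Bung 48 is seated. Now for the last one.

tcp_steps --steps '[[[0, 0, -0.05, 0, 0.02], [0.055, 0.031, -0.06, 0, 0.085], [0.11, 0.062, -0.06, 0, 0.085], [0.165, 0.093, -0.06, 0, 0.085], [0.21, 0.119, -0.06, 0, 0.085], [0.2486, 0.1406, -0.06, 0, 0.085], [0.2486, 0.1406, -0.06, 0, 0.085], [0.2486, 0.1406, -0.06, 0, 0.085]]]'

```text
t: 20.82
position: [0.4353, 0.038, 0.2055]
orientation: [0.001, 0.201, 0.98, 0.0]
contact_force: [0.1, -0.9, -0.3]
grip_width: 0.0848
finger_force: 0.0
```

```bash
python3 look.py pics/st58.png .4344 .0383 .038 .033
```

```text
[252.76452509 191.18161162] [271.58715055 274.08966972] [0.43557803 0.03766423 0.20541701] [-0.19994204  0.32541401 -0.36475286] 20.875
```

View pics/st58.png

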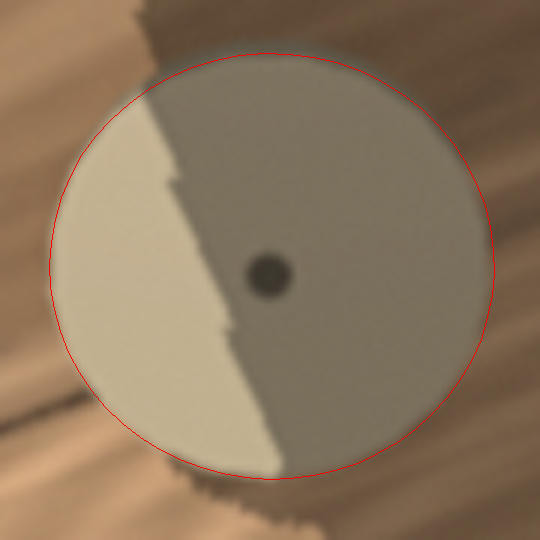

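It matches the prediction. Grasping now.

tcp_steps --steps '[[[0.0012, 0, 0.05, 0, 0.085], [0.0012, 0, 0.1, 0, 0.085], [0.0012, 0, 0.1125, 0, 0.085], [0.0012, 0, 0.1125, 0, 0.085], [0.0012, 0, 0.1125, 0, 0.06], [0.0012, 0, 0.1125, 0, 0.06], [0.0012, 0, 0.1125, 0, 0.06]]]'

```text
t: 21.75
position: [0.4349, 0.0384, 0.0947]
orientation: [0.002, 0.201, 0.98, 0.0]
contact_force: [-1.3, -2.1, 6.6]
grip_width: 0.0639
finger_force: 32.5
```

tcp_steps --steps '[[[0, 0, -0.05, 0, 0.06], [0, 0, -0.1, 0, 0.06], [0, 0, -0.12, 0, 0.06], [0, 0, -0.12, 0, 0.06]]]'

```text
t: 22.25
position: [0.4344, 0.0387, 0.215]
orientation: [0.003, 0.201, 0.98, 0.001]
contact_force: [-0.5, 0.3, -1.2]
grip_width: 0.0635
finger_force: 34.8
```

tcp_steps --steps '[[[0.04, 0.045, -0.02, 0, 0.06], [0.08, 0.09, -0.03, 0, 0.06], [0.119, 0.126, -0.03, 0, 0.06], [0.119, 0.126, -0.03, 0, 0.06], [0.119, 0.126, -0.03, 0, 0.06]]]'

```text
t: 22.88
position: [0.3735, 0.2008, 0.242]
orientation: [-0.001, 0.201, 0.98, -0.001]
contact_force: [0.3, -0.1, -1.4]
grip_width: 0.0633
finger_force: 34.8
```

Create fit.py:
```python
import sys;from h import *
from scipy.optimize import least_squares
d=env.snapshot('wrist');c=np.array([float(v) for v in sys.argv[1:3]])
e=cv2.Canny(cv2.GaussianBlur(cv2.cvtColor(d['frame'],cv2.COLOR_BGR2GRAY),(3,3),0),40,100)
v,u=np.nonzero(e);w=cast(d,np.c_[u,v],.06)
for r in(.033,.029):
    x=c.copy()
    for tol in(.003,.0025,.002):
        g=lambda x:np.hypot(*(w-x).T)-r
        m=abs(g(x))<tol;s=w[m];x=least_squares(lambda x:np.hypot(*(s-x).T)-r,x,loss='soft_l1',f_scale=.0005).x
    a=np.arctan2(*(s-x).T[::-1]);print(r,x.round(4),m.sum(),np.histogram(a,8,(-np.pi,np.pi))[0])
print(env.sense()['position'])
```

```bash
python3 fit.py .4334 .2632
```

```text
0.033 [0.4338 0.2619] 186 [35 11  5 14 29 29 32 31]
0.029 [0.4313 0.2652] 195 [33 25 18 13 30 23 29 24]
[0.37382318 0.20038097 0.24217135]
```

Create fit2.py:
```python
import sys;from h import *
from scipy.optimize import least_squares
c=np.array([float(v) for v in sys.argv[1:3]])
for cam in('wrist','wrist','wrist','top'):
    d=env.snapshot(cam);e=cv2.Canny(cv2.cvtColor(d['frame'],cv2.COLOR_BGR2GRAY),50,120)
    v,u=np.nonzero(e);w=cast(d,np.c_[u,v],.06);x=c.copy()
    for tol in(.003,.0015,.0012):
        q=np.hypot(*(w-x).T);g=np.where(q<.031,.029,.033);m=abs(q-g)<tol;s,gg=w[m],g[m]
        x=least_squares(lambda x:np.hypot(*(s-x).T)-gg,x,loss='cauchy',f_scale=.0004).x
    print(cam,x.round(4),m.sum(),abs(np.hypot(*(s-x).T)-gg).mean().round(5))
print(env.sense()['position'])
```

```bash
python3 fit2.py .4334 .2632
```

```text
wrist [0.4314 0.2654] 343 0.00043
wrist [0.4315 0.2653] 343 0.00041
wrist [0.4315 0.2653] 352 0.00044
top [0.4336 0.2642] 39 0.0005
[0.37430076 0.2002357  0.24268699]
```

tcp_steps --steps '[[[-0.015, 0.045, 0, 0, 0.06], [-0.0277, 0.0821, 0, 0, 0.06], [-0.0277, 0.0821, 0.05, 0, 0.06], [-0.0277, 0.0821, 0.075, 0, 0.06], [-0.0277, 0.0821, 0.075, 0, 0.06], [-0.0277, 0.0821, 0.09, 0, 0.06], [-0.0277, 0.0821, 0.1, 0, 0.06], [-0.0277, 0.0821, 0.1, 0, 0.06]]]'

```text
t: 24.12
position: [0.4314, 0.2656, 0.1425]
orientation: [-0.0, 0.201, 0.98, -0.0]
contact_force: [-0.6, -0.0, -0.4]
grip_width: 0.0637
finger_force: 34.8
```

```bash
python3 -c "
from h import *
print(np.mean([(env.snapshot('top'),env.sense()['position'])[1] for _ in range(4)],0))"
```

```text
[0.43186424 0.265905   0.14327277]
```

tcp_steps --steps '[[[-0.0004, -0.0008, 0.004, 0, 0.06], [-0.0004, -0.0008, 0.006, 0, 0.06], [-0.0004, -0.0008, 0.008, 0, 0.06], [-0.0004, -0.0008, 0.008, 0, 0.06]]]'

```text
t: 24.82
position: [0.4316, 0.2649, 0.1347]
orientation: [-0.0, 0.201, 0.98, -0.0]
contact_force: [-0.8, -0.4, -1.0]
grip_width: 0.0634
finger_force: 34.8
```

tcp_steps --steps '[[[0, 0, 0.002, 0, 0.06], [0, 0, 0.003, 0, 0.06], [0, 0, 0.003, 0, 0.06]]]'

```text
t: 25.2
position: [0.4319, 0.265, 0.1328]
orientation: [0.0, 0.201, 0.98, 0.0]
contact_force: [-1.5, -0.5, 5.8]
grip_width: 0.0637
finger_force: 35.5
```

tcp_steps --steps '[[[0, 0, 0, 0, 0.085], [0, 0, 0, 0, 0.085], [0, 0, 0, 0, 0.085], [0, 0, -0.045, 0, 0.085], [0, 0, -0.045, 0, 0], [0, 0, -0.045, 0, 0], [0, 0, -0.045, 0, 0], [0, 0, -0.03, 0, 0], [0, 0, -0.018, 0, 0], [0, 0, -0.018, 0, 0]]]'

```text
t: 26.45
position: [0.4315, 0.2648, 0.1489]
orientation: [-0.001, 0.201, 0.98, -0.0]
contact_force: [-0.7, 0.3, 0.3]
grip_width: 0.0001
finger_force: 0.4
```

tcp_steps --steps '[[[0, 0, 0.001, 0, 0], [0, 0, 0.003, 0, 0], [0, 0, 0.004, 0, 0], [0, 0, 0.004, 0, 0]]]'

```text
t: 26.95
position: [0.4314, 0.2648, 0.1485]
orientation: [0.0, 0.201, 0.98, 0.0]
contact_force: [-6.4, -3.2, 26.8]
grip_width: 0.0004
finger_force: 13.2
```

tcp_steps --steps '[[[0, 0, -0.05, 0, 0.02], [0, 0, -0.11, 0, 0.02], [0.06, 0, -0.15, 0, 0.02], [0.1, 0, -0.15, 0, 0.02], [0.1, 0, -0.15, 0, 0.02], [0.1, 0, -0.15, 0, 0.02]]]'

```text
t: 27.7
position: [0.34, 0.3042, 0.2952]
orientation: [-0.0, 0.201, 0.98, -0.0]
contact_force: [1.0, 0.4, -0.1]
grip_width: 0.02
finger_force: 0.0
```

Run:
```python
from h import *
from scipy.optimize import least_squares
d=env.snapshot('top');hsv=cv2.cvtColor(d['frame'],cv2.COLOR_BGR2HSV)
e=cv2.Canny(d['frame'],50,120);v,u=np.nonzero(e);w=cast(d,np.c_[u,v],.076)
for n,c,r in(('58',(.4317,.265),.033),('48',(.6077,-.1887),.028),('38',(.428,-.2553),.023),('28',(.5777,.1595),.018)):
    c=np.array(c);p=proj(d,[[*c,.076]])[0].round().astype(int)
    s=w[abs(np.hypot(*(w-c).T)-r)<.004]
    x=least_squares(lambda x:np.hypot(*(s-x).T)-r,c,loss='cauchy',f_scale=.001).x
    print(n,p,hsv[p[1]+2,p[0]-3],d['frame'][p[1]+2,p[0]-3],len(s),((x-c)*1000).round(1),'mm')
b=cv2.imread('pics/top0.png')
for n,(u,v) in(('cup',(264,165)),('ram',(130,200))):
    print(n,np.abs(d['frame'][v-20:v+20,u-20:u+20].astype(int)-b[v-20:v+20,u-20:u+20]).mean())
```

```text
58 [148 243] [ 22  61 223] [170 208 223] 85 [0.1 1.3] mm
48 [342 170] [ 21  63 220] [166 204 220] 84 [-0.7  0.1] mm
38 [373 245] [ 22  63 221] [166 206 221] 71 [ 0.  -0.3] mm
28 [195 181] [ 20  65 150] [112 137 150] 50 [1.4 0.8] mm
cup 34.70125
ram 18.788125
```

All four mouths show beige flange tops within about 1.5 mm of where they should be, and pushing each with closed fingers confirmed its height. The cup and ramekin crops differ from the first picture, most likely because the arm's shadow has moved; the arm never went near either at low height. Handing in.

```bash
python3 -c "
from workcell import env
print(env.close_job())"
```

```text
the job is handed in; nothing more can be done
None
```

I took the stack apart and seated all four bungs in their matching cans with the flanges at rim height, checked by a push on each; the arm never went near the cup or ramekin at low height, and the job was handed in at about 28 s (its verdict was not shown).

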